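# Fit the locating pin in the mortar mould base

### The arm

A 6-joint arm with a two-finger parallel gripper is mounted at the origin on the work surface. World frame = base frame: x ahead of the robot, y to its left, z up, the work surface at z = 0. Lengths are in m, angles in degrees, forces in N, time in s.
With the tool pointing down it reaches from about 0.25 to 0.725 m from the base axis. Payload 9.7 kg.
Tool frame: the origin (TCP) lies on the centre line of the jaws, within the pads' length; the fingertips stand 19 mm ahead of it and the grasp point (between the pads) is the TCP (bot.tcp_to_tips is the z of the fingertips in the tool frame, in m); z points along the fingers, y is the line along which they close (so a half turn about z gives the same grasp; the last joint's range is limited). The gripper opens to 85 mm and grips with 20 to 120 N. Pads are 22 mm wide; open, the fingers measure 114 mm over their backs; the gripper's body (76 mm by 85 mm) begins 54 mm behind the grasp point. The pads swing forward as they close: fully open they stand 13 mm farther back than shut.
Start: joints at [-76.776, 4.979, 10.078, 95.1, 0, 90], TCP at [0.126, -0.535, 0.25] pointing down, gripper open.
Joint ranges: [-179.16, 179.16], [-48.56, 103.87], [-65.8, 70.77], [-126.05, 130.52], [-82.76, 87.17], [-180, 180]. Speed limits (degrees/s): [127.2, 127.2, 147.25, 180, 180, 180].

### API

Orientations are given as [roll, pitch, yaw] about the fixed x, y, z axes, in that order (R = Rz(yaw) Ry(pitch) Rx(roll)).
In Python, from workcell import bot gives the robot as it stands. The module is installed in compiled form; this text tells all that it offers.
- The arm moves only by the tool play_rows, never from a script. Its argument "increments" is a list of rows, each an object with "slide": the shift along the tool's x, y, z in mm, a list of three; "angular": the turn, a rotation vector about the tool's x, y, z in degrees, a list of three; "claw": the opening, from -1 (shut) to 1 (fully open). In form: [{"slide": [x, y, z], "angular": [rx, ry, rz], "claw": claw}, ...]. A call has 1 to 8 rows; each row shifts and turns the commanded pose from where the row before left it, along the tool's axes as they then stand; what a row does not reach is not made up. A row lasts 1/10 s, in which the tool goes at most 50 mm and 8.59 degrees, less where a joint would pass 70% of its speed; a pose out of reach is approached as far as the arm can. A call is refused whole if a number of a shift passes 50 or a number of a turn 8.59, either way. A call with a gripper value outside its range is refused whole. The fingers move at their own pace and stop on an object; "squeeze" is the grip in N (left out, the last holds). Time passes only in rows, so rows that do not move let the fingers close. It gives the time, the measured TCP pose, the force, the opening and the grip force at its end, in the units of the state.
- bot.get_obs(): the state, without advancing time (a new reading comes with each control period).
- bot.camera(name): name is "scene" or "side" or "wrist"; returns the picture (400x640x3 uint8, red, green, blue); there is no depth.
- bot.camera_info(name): a dict with "fovy" (degrees; the focal length in pixels is half the picture's height over the tangent of half this angle, whatever the lens; pixels are square), "cx", "cy" (the principal point, pixels), "R" (3x3) and "t" (3): a world point X has camera coordinates R X + t. Camera axes: x right, y down, z forward; pixel columns grow to the right and rows downward; lengths in m; the calibration is good to about 2 mm. A picture is of the moment at which its call begins: read the wrist's pose just before it. camera_info takes no time and is no camera call; for the wrist camera it gives the pose at the moment of the call.
- bot.job_done(): hands the job in; it is judged then, once.
The state is a dict: "time": time; "q": joint angles; "qd": joint speeds; "joint_efforts": joint torques, N m; "ee_pos": TCP position; "tcp_rot": TCP orientation; "wrist_force": force on the tool from outside, world axes, zero at the start; "torque": the same for the moment, N m; "opening": finger opening in m; "grasp_force": force on a finger pad.
Only numpy, scipy, OpenCV 4.12 (cv2) and the standard library are available. Lean on these libraries where they do the work, as an engineer would, in place of code of your own. Each camera call takes 0.05 s, during which the arm holds its last target. There are 200 camera calls.

### The job

Take the plain square-headed locating pin out of the wooden rack and press it straight down into the empty hole in the steel boss of the mould base, fully home with its head sitting flush on the boss, and let go of it. The hole is tight and not quite where it is marked, so feel for it gently: never push the pin against the mould base with more than about 50 N. Leave the other two pins in the rack and the other things on the bench where they are.

Things in the scene. Friction and masses are not known exactly. Their poses are not given: they have to be found in the camera images.
- pin: The locating pin, plain steel, 68 mm long, about 120 g, upright in a rack hole: a round shank 14 mm in diameter and 32 mm long with a square-cut foot, below a plain square head 20 x 20 mm (faces along its x and y) and 36 mm tall. Origin at the centre of the foot, z up towards the head; the head's underside (shoulder) is at z = 32 mm, its top at 68 mm.
- rack: Fixed light wooden block 60 x 170 x 45 mm (x, y, z) with three 17 mm holes in a row along its y at -55, 0 and +55 mm, each holding one pin in any order. Origin at the centre of its underside; its top is at z = 45 mm. A grasp that closes roughly along the rack's x has both fingers clear of the neighbours.
- base: Mould base, fixed: a green plate 210 x 300 x 12 mm (x, y, z) with a steel three-compartment prism mould (184 x 152 mm, walls up to z = 54 mm) in the middle and a round steel boss 44 mm wide, top at z = 52 mm, near each end: at y = +118 mm with its pin fitted, at y = -118 mm with the empty hole. Origin at the centre of the plate's underside. Grasps closing along base x keep clear of the mould.
- mark (a point): Nominal hole centre at the height of the empty boss's top face (base x = 0, y = -118, z = 52 mm; axes as the base). The boss and its hole are really 3.5 to 4.5 mm off this mark, in any horizontal direction, different each time; the height is true. The hole, in the middle of the boss top, is round, vertical, 16 mm in diameter, unchamfered and blind. The boss is rigid.
- screw: A bystander in the rack: a steel screw with the same 14 mm shank and a low hexagonal head 32 mm wide, 16 mm tall. Origin at the shank's foot.
- teepin: A bystander in the rack: a steel pin with the same 14 mm shank, a thin 24 mm collar and a 44 mm crossbar as its head, 57 mm tall in all. Origin at the shank's foot.
- bowl: Bystander: an open steel bowl 110 mm wide, 65 mm high. Origin at the centre of its underside.
- jar: Bystander: a closed glass jar 70 mm wide, 90 mm high. Origin at the centre of its underside.
- cone: Bystander: a brass ring 80 mm wide, 40 mm high. Origin at the centre of its underside.
- wrench: Bystander: a steel wrench lying on the bench.
- brush: Bystander: a brush lying on the bench.
- spatula: Bystander: a spatula lying on the bench.
- grip (a point): Where to grip the pin: on its axis in the head, 26 mm above the shoulder and 58 mm above the foot, so that fingertips reaching 19 mm further clear the boss when the pin is home. Grip it square on two flats: held askew it swivels. In the rack its x is within 0.25 rad of the rack's x; the shank has 1.5 mm play in its hole and the shoulder rests on the rack top.
- bottom (a point): Nominal centre of the hole's floor, 37 mm below the mark. A rubber dust plug sits in the hole 14 mm below the boss top; pushing it down ahead of the pin takes a steady push of about 8 to 12 N, it does not spring back, and it goes down far enough for the pin's shoulder to meet the boss, which stops the pin.
- fitted (a point): Centre of the top of the pin already fitted in the other boss (head 20 mm square, up to z = 88 mm of the base). Part of the base; to be left alone.
Things that resemble listed ones, but are neither listed nor needed, are in the scene too. Leave any green or turquoise look-alike of the pin alone.

How it is judged (in metres and radians):
On the way, in this order (a step that is already met when the one before it is completed fails the run):
1. the square-headed pin is lifted clear of the rack (height (world z) of pin above 0.058 m), for 0.1 s.
2. the pin's foot has entered the hole of the empty boss, upright (z of pin in the frame of mark below -0.006 m and horizontal distance between pin and mark below 0.01 m and angle between pin's own z axis and vertical below 0.15 rad), for 0.1 s.
At the end, for the whole second after the job is handed in: The pin stands upright (within 0.08 rad) in the hole of the empty boss, at most 10 mm from the mark, its foot at least 30 mm below the boss top (head within 2 mm of flush), released and at rest (z of pin in the frame of mark below -0.03 m and horizontal distance between pin and mark below 0.01 m and angle between pin's own z axis and vertical below 0.08 rad and linear speed of pin below 0.02 m/s); the robot touches nothing.
It fails at once if the pin is pushed against the mould base with more than 50 N (contact force between pin and base above 50 N).
It fails at once if the robot bears on the mould base with more than 50 N (contact force between any of the fingers, the arm and base above 50 N).
It fails at once if another pin is taken out of place in the rack (distance of any of screw, teepin from where it was at the start of the episode above 0.012 m).
It fails at once if another thing on the bench is moved by more than 25 mm (distance of any of bowl, jar, cone, wrench, brush, spatula from where it was at the start of the episode above 0.025 m).
It also fails if it takes over 72 s, if anything falls off the work surface, if the arm or the gripper's body presses on something with over 40 N, if the wrist force passes 120 N, or if a joint passes its speed limit or range.

## Working session

There is one attempt and no reset: what is moved stays moved. The work goes in short steps, Python scripts to look and compute and a tool call to move; the robot and the scene stay as the last step left them, time stands still between calls to the robot, and variables do not carry over. Pictures are saved under pics/ and viewed, at most 10 in all, crops included, and the job is handed in when it is done.

Besides the shell and the picture viewer there is one more tool, called after "Emit:" by a JSON object that holds its "name" and its "arguments". play_rows: Moves the arm, as the interface text tells. Its arguments: {"type":"object","properties":{"increments":{"type":"array"},"squeeze":{"type":"number"}},"required":["increments"]}

```bash
mkdir -p pics
cat > h.py <<'E'
import numpy as np, cv2
from workcell import bot
def snap(n,f):
    i=bot.camera_info(n); im=bot.camera(n); cv2.imwrite('pics/'+f,im[:,:,::-1]); return i,im
def foc(i): return 200/np.tan(np.radians(i['fovy'])/2)
def ray(i,u,v,z):
    R=np.array(i['R']);t=np.array(i['t']);f=foc(i)
    c=-R.T@t; d=R.T@np.array([(u-i['cx'])/f,(v-i['cy'])/f,1]); return c+d*(z-c[2])/d[2]
def proj(i,X):
    p=np.array(i['R'])@np.array(X)+np.array(i['t']);f=foc(i); return np.array([f*p[0]/p[2]+i['cx'],f*p[1]/p[2]+i['cy']])
E
python3 - <<'E'
from h import *
a,A=snap('scene','s0.png');b,B=snap('side','d0.png');c,C=snap('wrist','w0.png')
for i in(a,b,c):print(i['fovy'],i['cx'],i['cy'],-np.array(i['R']).T@np.array(i['t']))
print(bot.get_obs())
E
```

```text
50.02114895878236 317.2326071017062 192.38985954778443 [1.24086827 0.44572217 1.19213278]
51.589465749441935 317.6036621697895 201.68958465166483 [0.40448847 1.12884658 0.80071751]
61.27176150246784 323.90209819091694 201.92243785621326 [ 0.19653966 -0.51783184  0.37408359]
{'time': 0.15, 'q': array([-7.67764558e+01,  5.00439311e+00,  1.00462093e+01,  9.50996202e+01,
        1.92889078e-04,  8.99996709e+01]), 'qd': array([-0.02208416,  0.00212245,  0.06750709,  0.01799018, -0.0521357 ,
        0.00957166]), 'joint_efforts': array([ 5.73621819e-04, -5.20764256e+01,  4.65042973e+01,  1.38892536e-02,
        3.19602827e-05, -1.58659594e-05]), 'ee_pos': array([ 0.12578011, -0.53527283,  0.2497527 ]), 'tcp_rot': array([-1.79942196e+02, -1.93220987e-04,  1.32238731e+01]), 'wrist_force': array([ 1.12135269, -1.26026741,  0.30140587]), 'torque': array([-0.02585845, -0.03725747, -0.03375013]), 'grasp_force': 0.0, 'opening': 0.08532747766618265}
```

View pics/s0.png

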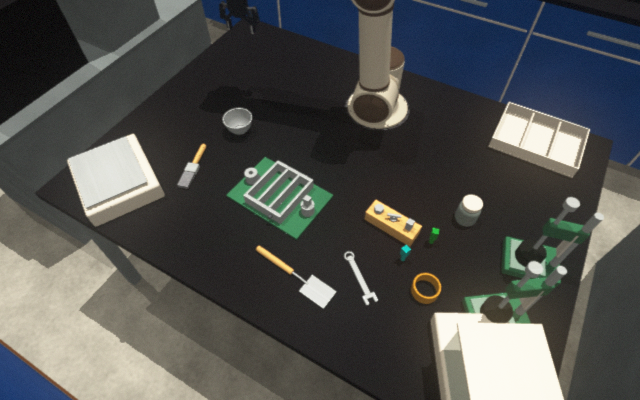

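View pics/d0.png

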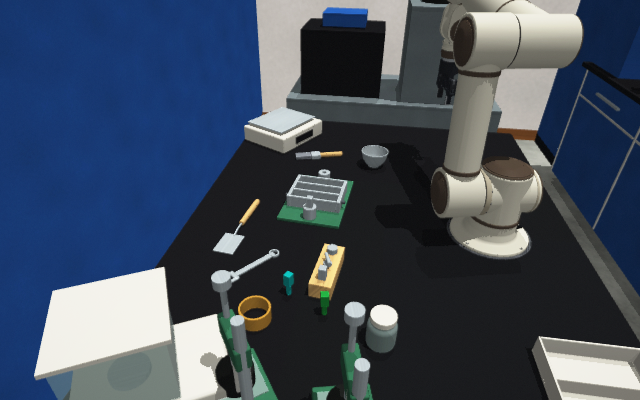

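The scene view shows the rack at about (393,222). Candidates for the pin are grey heads at (378,210), (394,217) and (410,226), the turquoise look-alike at (405,253), the green one at (434,236), and the fitted pin at (307,204). The empty boss looks like (251,175). The pin is probably (410,226), so I'll crop close to check and measure the plate and rack.

Run:
```python
from h import *
a=bot.camera_info('scene');b=bot.camera_info('side')
A=cv2.imread('pics/s0.png');B=cv2.imread('pics/d0.png')
c1=cv2.resize(A[190:265,355:455],(800,600),interpolation=cv2.INTER_CUBIC)[:,:]
c2=cv2.resize(B[235:310,270:350],(400,375),interpolation=cv2.INTER_CUBIC)
c3=cv2.resize(A[155:215,225:320],(400,253),interpolation=cv2.INTER_CUBIC)
o=np.zeros((600,800,3),np.uint8);o[:300,:400]=cv2.resize(c1,(400,300));o[:375,400:]=c2;o[310:563,:400]=c3
cv2.imwrite('pics/crop.png',o)
def box(n,i,I,roi,lo,hi,z):
    h=cv2.cvtColor(I,cv2.COLOR_BGR2HSV);m=cv2.inRange(h,lo,hi);k=np.zeros_like(m);x0,y0,x1,y1=roi;k[y0:y1,x0:x1]=m[y0:y1,x0:x1]
    cs=cv2.findContours(k,0,1)[0];c=max(cs,key=cv2.contourArea)
    P=np.array([ray(i,u,v,z)[:2] for u,v in c[:,0]+0.0],np.float32)*1000
    print(n,cv2.minAreaRect(P),cv2.contourArea(c))
for nm,i,I,r1,r2 in(('scene',a,A,(220,150,340,240),(360,195,425,248)),('side',b,B,(270,165,360,230),(300,240,350,302))):
    box(nm+' plate',i,I,r1,(45,80,30),(85,255,255),.012)
    box(nm+' rack',i,I,r2,(8,80,60),(28,255,255),.045)
```

```text
scene plate ((569.6036376953125, -97.1307373046875), (304.8277587890625, 215.13864135742188), 85.40863800048828) 1380.5
scene rack ((498.037109375, 282.53607177734375), (182.4429931640625, 92.81804656982422), 83.08624267578125) 1257.0
side plate ((566.1439208984375, -95.82272338867188), (314.55389404296875, 213.3026885986328), 84.79430389404297) 925.0
side rack ((485.13385009765625, 297.8373718261719), (215.50750732421875, 70.82562255859375), 82.93102264404297) 886.5
```

View pics/crop.png

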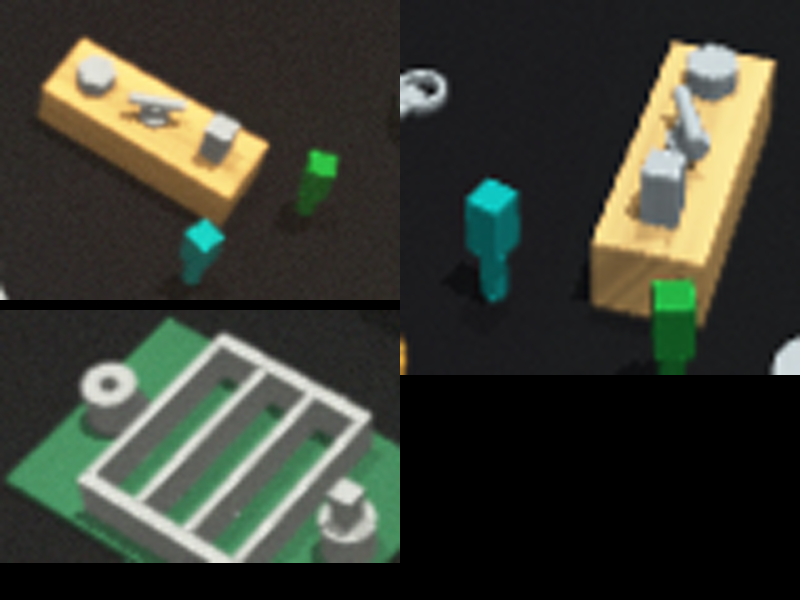

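The crop confirms it: the plain grey square head is at the right-hand end of the rack, with its top at scene (410,220) and side (323,266). The hex screw is at the other end and the tee pin is in the middle. The hole shows at scene (251,173).

Run:
```python
from h import *
a=bot.camera_info('scene');b=bot.camera_info('side')
print('pin top',ray(a,410.3,220.5,.081),ray(b,322.8,266.5,.081))
print('hole',ray(a,225+109*.2375,155+74*.2375,.052))
yaw=np.radians(-4.8);R=np.array([[np.cos(yaw),-np.sin(yaw)],[np.sin(yaw),np.cos(yaw)]])
for c in ([.5696,-.0971],[.566,-.096]):print('mark',R@[0,-.118]+c)
h=cv2.cvtColor(cv2.imread('pics/d0.png'),cv2.COLOR_BGR2HSV)
# triangulate pin
def rd(i,u,v):
    p=ray(i,u,v,0);q=ray(i,u,v,.1);return p,(q-p)/np.linalg.norm(q-p)
p1,d1=rd(a,410.3,220.5);p2,d2=rd(b,322.8,266.5)
s=np.linalg.lstsq(np.c_[d1,-d2],p2-p1,rcond=None)[0];print(p1+s[0]*d1,p2+s[1]*d2)
i=bot.camera_info('wrist');o=bot.get_obs()
from scipy.spatial.transform import Rotation as Ro
T=Ro.from_euler('xyz',o['tcp_rot'],degrees=True).as_matrix();Rc=np.array(i['R']);c=-Rc.T@np.array(i['t'])
print('cam in tool',T.T@(c-o['ee_pos']),'\n',T.T@Rc.T, '\nT',T)
```

```text
pin top [0.49077015 0.33590737 0.081     ] [0.49227418 0.32955859 0.081     ]
hole [ 0.56029661 -0.21405868  0.052     ]
mark [ 0.55972601 -0.21468616]
mark [ 0.55612601 -0.21358616]
[0.49327384 0.33627391 0.08470876] [0.49167497 0.33501431 0.0859126 ]
cam in tool [ 0.07287344 -0.00090998 -0.1244224 ] 
 [[ 6.20376288e-05 -9.59381637e-01 -2.82111451e-01]
 [ 9.99999561e-01  3.23278163e-04 -8.79473454e-04]
 [ 9.34951153e-04 -2.82111272e-01  9.59381236e-01]] 
T [[ 9.73483673e-01  2.28756393e-01 -2.27502834e-04]
 [ 2.28756506e-01 -9.73483176e-01  9.82890667e-04]
 [ 3.37234240e-06 -1.00887077e-03 -9.99999491e-01]]
```

Emit:
{"name": "play_rows", "arguments": {"increments": [{"slide":[45,-19.4,4.5],"angular":[0,0,0],"claw":1},{"slide":[45,-19.4,4.5],"angular":[0,0,0],"claw":1},{"slide":[45,-19.4,4.5],"angular":[0,0,0],"claw":1},{"slide":[45,-19.4,4.5],"angular":[0,0,0],"claw":1},{"slide":[45,-19.4,4.5],"angular":[0,0,0],"claw":1},{"slide":[45,-19.4,4.5],"angular":[0,0,0],"claw":1},{"slide":[45,-19.4,4.5],"angular":[0,0,0],"claw":1},{"slide":[45,-19.4,4.5],"angular":[0,0,0],"claw":1}]}}

```text
time: 0.95
ee_pos: [0.4421, -0.3004, 0.214]
tcp_rot: [180.0, 0.0, 13.2]
wrist_force: [0.8, -1.3, 0.9]
opening: 0.0852
grasp_force: 0.0
```

Emit:
{"name": "play_rows", "arguments": {"increments": [{"slide":[45,-19.4,4.5],"angular":[0,0,0],"claw":1},{"slide":[45,-19.4,4.5],"angular":[0,0,0],"claw":1},{"slide":[45,-19.4,4.5],"angular":[0,0,0],"claw":1},{"slide":[0,0,0],"angular":[0,0,-8.5],"claw":1},{"slide":[0,0,0],"angular":[0,0,-8.5],"claw":1},{"slide":[0,0,0],"angular":[0,0,-8.5],"claw":1},{"slide":[0,0,0],"angular":[0,0,-8.5],"claw":1},{"slide":[0,0,0],"angular":[0,0,-8.5],"claw":1}]}}

```text
time: 1.75
ee_pos: [0.5588, -0.2143, 0.2004]
tcp_rot: [-180.0, 0.0, 56.1]
wrist_force: [0.1, -1.1, -0.3]
opening: 0.0856
grasp_force: 0.0
```

Emit:
{"name": "play_rows", "arguments": {"increments": [{"slide":[0,0,0],"angular":[0,0,-8.5],"claw":1},{"slide":[0,0,0],"angular":[0,0,-8.5],"claw":1},{"slide":[0,0,0],"angular":[0,0,-8.5],"claw":1},{"slide":[0,0,0],"angular":[0,0,-4],"claw":1},{"slide":[0,0,0],"angular":[0,0,0],"claw":1},{"slide":[0,0,0],"angular":[0,0,0],"claw":1}]}}

```text
time: 2.35
ee_pos: [0.5588, -0.2144, 0.2005]
tcp_rot: [-180.0, -0.0, 85.1]
wrist_force: [0.4, 0.9, -0.5]
opening: 0.0852
grasp_force: 0.0
```

Run:
```python
from h import *
o=bot.get_obs();print(o['ee_pos'],o['tcp_rot'],o['q'],o['time'])
i,im=snap('wrist','w1.png');np.save('w1.npy',i,allow_pickle=True)
```

```text
[ 0.55880672 -0.21439927  0.2005299 ] [-1.79973147e+02 -7.27758248e-03  8.50914526e+01] [-2.09902808e+01  1.09906878e+01  1.12486314e+01  9.02857619e+01
 -4.45748369e-04  7.39182650e+01] 2.35
```

View pics/w1.png

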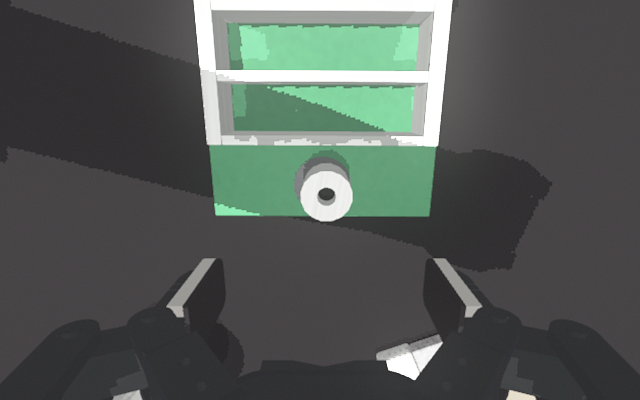

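The wrist view shows the empty boss as a light ring centred at about (326,195), with the dark hole in it. The base looks square to the gripper.

Run:
```python
from h import *
i=np.load('w1.npy',allow_pickle=True).item();I=cv2.imread('pics/w1.png')
g=cv2.cvtColor(I,cv2.COLOR_BGR2GRAY);s=cv2.cvtColor(I,cv2.COLOR_BGR2HSV)[:,:,1]
roi=np.zeros_like(g);roi[150:230,290:365]=255
def W(c):return np.array([ray(i,u,v,.052)[:2] for u,v in c[:,0]+0.0],np.float32)*1000
m=((g>150)&(s<60)&(roi>0)).astype(np.uint8)
cs,hi=cv2.findContours(m,cv2.RETR_CCOMP,1)
for c,h in zip(cs,hi[0]):
    if cv2.contourArea(c)>60: print('hole' if h[3]>=0 else 'out',cv2.boundingRect(c),cv2.minEnclosingCircle(W(c)),cv2.fitEllipse(W(c)))
h=cv2.cvtColor(I,cv2.COLOR_BGR2HSV)
# plate near corners (approx 216,215),(430,215): plate bottom edge
for u,v in((215,215.5),(430,216)):print(ray(i,u,v,.012))
```

```text
out (300, 164, 53, 57) ((561.3509521484375, -213.75405883789062), 24.79665184020996) ((561.2689819335938, -214.3960418701172), (43.25969696044922, 49.0152473449707), 176.16551208496094)
hole (317, 187, 19, 16) ((561.2553100585938, -216.16329956054688), 7.994422435760498) ((561.3080444335938, -215.21035766601562), (12.917957305908203, 15.583531379699707), 82.16844940185547)
[ 0.45062409 -0.23788243  0.012     ]
[ 0.65999753 -0.25634925  0.012     ]
```

Emit:
{"name": "play_rows", "arguments": {"increments": [{"slide":[45,-9.5,0],"angular":[0,0,0],"claw":1},{"slide":[45,-9.5,0],"angular":[0,0,0],"claw":1},{"slide":[45,-9.5,0],"angular":[0,0,0],"claw":1},{"slide":[45,-9.5,0],"angular":[0,0,0],"claw":1},{"slide":[45,-9.5,0],"angular":[0,0,0],"claw":1},{"slide":[45,-9.5,0],"angular":[0,0,0],"claw":1},{"slide":[45,-9.5,0],"angular":[0,0,0],"claw":1},{"slide":[45,-9.5,0],"angular":[0,0,0],"claw":1}]}}

```text
time: 3.2
ee_pos: [0.5125, 0.1524, 0.201]
tcp_rot: [180.0, -0.0, 85.1]
wrist_force: [0.3, 0.6, -0.2]
opening: 0.0853
grasp_force: 0.0
```

Emit:
{"name": "play_rows", "arguments": {"increments": [{"slide":[45,-9.5,0],"angular":[0,0,0],"claw":1},{"slide":[45,-9.5,0],"angular":[0,0,0],"claw":1},{"slide":[45,-9.5,0],"angular":[0,0,0],"claw":1},{"slide":[45,-9.5,0],"angular":[0,0,0],"claw":1},{"slide":[0,0,0],"angular":[0,0,0],"claw":1},{"slide":[0,0,0],"angular":[0,0,0],"claw":1}]}}

```text
time: 3.8
ee_pos: [0.4898, 0.334, 0.2004]
tcp_rot: [-180.0, 0.0, 85.3]
wrist_force: [-0.4, -0.3, -0.2]
opening: 0.0852
grasp_force: 0.0
```

Run:
```python
from h import *
o=bot.get_obs();print(o['ee_pos'],o['tcp_rot'],o['q'],o['time'])
i,im=snap('wrist','w2.png');np.save('w2.npy',i,allow_pickle=True)
print(proj(i,[.491,.334,.081]))
c=cv2.imread('pics/w2.png')[60:280,180:470];cv2.imwrite('pics/w2c.png',cv2.resize(c,None,fx=2.7,fy=2.7,interpolation=cv2.INTER_CUBIC))
```

```text
[0.48977955 0.333979   0.20035449] [-1.79969801e+02  4.07239552e-02  8.52781977e+01] [ 3.42956097e+01  1.02066691e+01  1.03284283e+01  9.01708602e+01
 -1.26289140e-02  1.29017428e+02] 3.8
[324.61565311 203.53439095]
```

View pics/w2c.png

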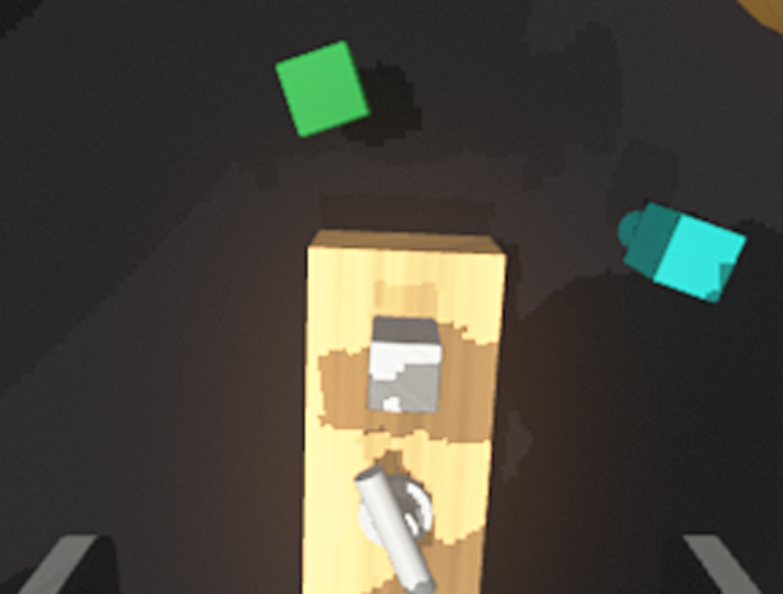

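The crop shows the plain pin's head-top corners at about (371,343), (440,345), (438,412) and (367,409). It is turned about 2.5° from the gripper and stands clear of the turquoise and green decoys.

Run:
```python
from h import *
from scipy.spatial.transform import Rotation as Ro
i=np.load('w2.npy',allow_pickle=True).item();o=bot.get_obs()
P=np.array([ray(i,180+u/2.7,60+v/2.7,.081) for u,v in((371,343),(440,345),(438,412),(367,409))])
print(P*1000, P.mean(0))
for k in range(4):
    d=P[(k+1)%4]-P[k];print(np.linalg.norm(d),np.degrees(np.arctan2(d[1],d[0])))
T=Ro.from_euler('xyz',o['tcp_rot'],degrees=True).as_matrix()
c=P.mean(0);c[2]=.045+.026;print(T.T@(c-o['ee_pos'])*1000)
```

```text
[[486.70982928 347.18550795  81.        ]
 [505.58583623 345.0607893   81.        ]
 [503.73675918 325.7464793   81.        ]
 [483.91634016 328.26978765  81.        ]] [0.49498719 0.33656564 0.081     ]
0.01899521170446414 -6.422287348105356
0.019402619836547938 -95.4686087905726
0.019980392766253005 172.74478692833415
0.019120880111191077 81.59923351533855
[  4.0428378    4.58634433 129.59622895]
```

Emit:
{"name": "play_rows", "arguments": {"increments": [{"slide":[4,4.6,20],"angular":[0,0,2.2],"claw":1},{"slide":[0,0,30],"angular":[0,0,0],"claw":1},{"slide":[0,0,30],"angular":[0,0,0],"claw":1},{"slide":[0,0,20],"angular":[0,0,0],"claw":1},{"slide":[0,0,15],"angular":[0,0,0],"claw":1},{"slide":[0,0,9],"angular":[0,0,0],"claw":1},{"slide":[0,0,5],"angular":[0,0,0],"claw":1},{"slide":[0,0,0],"angular":[0,0,0],"claw":1}]}}

```text
time: 4.65
ee_pos: [0.4953, 0.3365, 0.0719]
tcp_rot: [180.0, -0.0, 83.0]
wrist_force: [-0.0, 0.3, 0.6]
opening: 0.0857
grasp_force: 0.0
```

Emit:
{"name": "play_rows", "arguments": {"increments": [{"slide":[0,0,0],"angular":[0,0,0],"claw":0},{"slide":[0,0,0],"angular":[0,0,0],"claw":-0.3},{"slide":[0,0,0],"angular":[0,0,0],"claw":-0.4},{"slide":[0,0,0],"angular":[0,0,0],"claw":-0.5},{"slide":[0,0,0],"angular":[0,0,0],"claw":-0.6},{"slide":[0,0,0],"angular":[0,0,0],"claw":-0.8},{"slide":[0,0,0],"angular":[0,0,0],"claw":-1},{"slide":[0,0,0],"angular":[0,0,0],"claw":-1}], "squeeze": 40}}

```text
time: 5.45
ee_pos: [0.4952, 0.3369, 0.0721]
tcp_rot: [180.0, -0.0, 83.0]
wrist_force: [0.2, 0.3, 4.5]
opening: 0.0193
grasp_force: 39.5
```

Emit:
{"name": "play_rows", "arguments": {"increments": [{"slide":[0,0,0],"angular":[0,0,0],"claw":-1},{"slide":[0,0,0],"angular":[0,0,0],"claw":-1},{"slide":[0,0,-5],"angular":[0,0,0],"claw":-1},{"slide":[0,0,-8],"angular":[0,0,0],"claw":-1},{"slide":[0,0,-12],"angular":[0,0,0],"claw":-1},{"slide":[0,0,-25],"angular":[0,0,0],"claw":-1},{"slide":[0,0,-40],"angular":[0,0,0],"claw":-1},{"slide":[0,0,-38],"angular":[0,0,0],"claw":-1}], "squeeze": 80}}

```text
time: 6.25
ee_pos: [0.4949, 0.3366, 0.2018]
tcp_rot: [-180.0, 0.0, 83.0]
wrist_force: [0.5, 0.4, -0.3]
opening: 0.0189
grasp_force: 78.2
```

Run:
```python
from h import *
o=bot.get_obs();print(o['ee_pos'],o['tcp_rot'],o['opening'],o['grasp_force'],o['wrist_force'],o['time'])
i,im=snap('wrist','w3.png');np.save('w3.npy',i,allow_pickle=True)
e=o['ee_pos'];f=e-[0,0,.059]
print('foot exp',proj(i,f),'top exp',proj(i,e+[0,0,.009]))
cv2.imwrite('pics/w3c.png',cv2.resize(cv2.imread('pics/w3.png')[150:390,200:450],None,fx=2.5,fy=2.5,interpolation=cv2.INTER_CUBIC))
```

```text
[0.4948735  0.33656612 0.2018297 ] [-1.79995860e+02  5.09103962e-03  8.30220039e+01] 0.01888895846026654 78.21110844612122 [ 0.4533468   0.44711931 -0.32029126] 6.25
foot exp [322.71406263 233.58191736] top exp [322.12219158 298.55302634]
```

View pics/w3c.png

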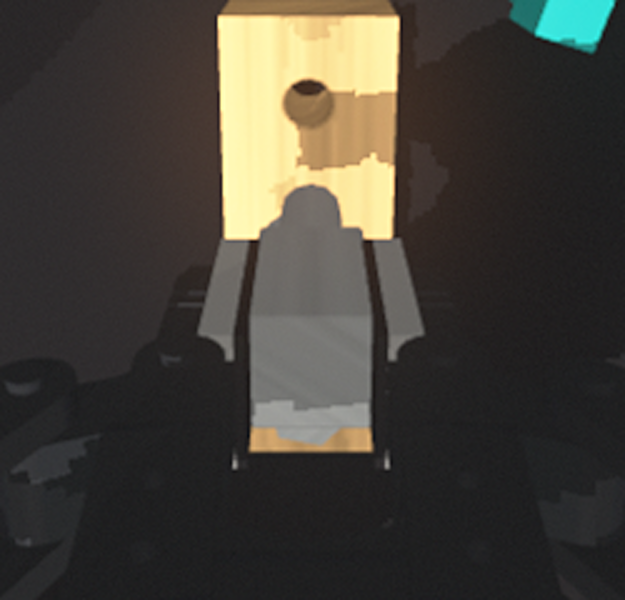

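The pin is gripped square and is upright in the fingers, with its foot at about px (325,224) in the full frame. Columns sit about 2 px right of the prediction, so the camera has a small bias. I'll carry the pin to just beside the boss, so foot and hole can be compared at the same depth.

Emit:
{"name": "play_rows", "arguments": {"increments": [{"slide":[-30,6.7,0],"angular":[0,0,0],"claw":-1},{"slide":[-45.4,10.1,0],"angular":[0,0,0],"claw":-1},{"slide":[-45.4,10.1,0],"angular":[0,0,0],"claw":-1},{"slide":[-45.4,10.1,0],"angular":[0,0,0],"claw":-1},{"slide":[-45.4,10.1,0],"angular":[0,0,0],"claw":-1},{"slide":[-45.4,10.1,0],"angular":[0,0,0],"claw":-1},{"slide":[-45.4,10.1,0],"angular":[0,0,0],"claw":-1},{"slide":[-45.4,10.1,0],"angular":[0,0,0],"claw":-1}]}}

```text
time: 7.1
ee_pos: [0.5296, -0.0197, 0.2007]
tcp_rot: [179.9, -0.0, 83.0]
wrist_force: [0.0, -0.1, -1.1]
opening: 0.0188
grasp_force: 78.3
```

Emit:
{"name": "play_rows", "arguments": {"increments": [{"slide":[-45.4,10.1,0],"angular":[0,0,0],"claw":-1},{"slide":[-45.4,10.1,0],"angular":[0,0,0],"claw":-1},{"slide":[-45.4,10.1,0],"angular":[0,0,0],"claw":-1},{"slide":[-45.4,10.1,0],"angular":[0,0,0],"claw":-1},{"slide":[-40,9,0],"angular":[0,0,0],"claw":-1},{"slide":[-20,5,0],"angular":[0,0,0],"claw":-1},{"slide":[0,0,0],"angular":[0,0,0],"claw":-1}]}}

```text
time: 7.8
ee_pos: [0.5541, -0.267, 0.1996]
tcp_rot: [-180.0, 0.0, 82.8]
wrist_force: [0.8, 0.8, -2.1]
opening: 0.0188
grasp_force: 78.4
```

Emit:
{"name": "play_rows", "arguments": {"increments": [{"slide":[0,0,20],"angular":[0,0,0],"claw":-1},{"slide":[0,0,25],"angular":[0,0,0],"claw":-1},{"slide":[0,0,20],"angular":[0,0,0],"claw":-1},{"slide":[0,0,7],"angular":[0,0,0],"claw":-1},{"slide":[0,0,0],"angular":[0,0,0],"claw":-1}]}}

```text
time: 8.3
ee_pos: [0.5541, -0.2635, 0.1274]
tcp_rot: [-179.9, -0.0, 83.1]
wrist_force: [-0.1, -0.3, -0.8]
opening: 0.0189
grasp_force: 78.4
```

Run:
```python
from h import *
o=bot.get_obs();print(o['ee_pos'],o['tcp_rot'],o['opening'],o['wrist_force'],o['time'])
i,im=snap('wrist','w4.png');np.save('w4.npy',i,allow_pickle=True)
e=o['ee_pos'];print('hole exp',proj(i,[.5601,-.216,.052]),'foot',proj(i,e-[0,0,.059]))
cv2.imwrite('pics/w4c.png',cv2.resize(cv2.imread('pics/w4.png')[90:290,220:430],None,fx=3,fy=3,interpolation=cv2.INTER_CUBIC))
```

```text
[ 0.55406429 -0.2634504   0.12742253] [-1.79928228e+02 -3.00965261e-02  8.30593399e+01] 0.01890047354800454 [-0.14251242 -0.25195707 -0.7912754 ] 8.3
hole exp [323.35724706 147.52476599] foot [322.86699663 233.6727683 ]
```

View pics/w4c.png

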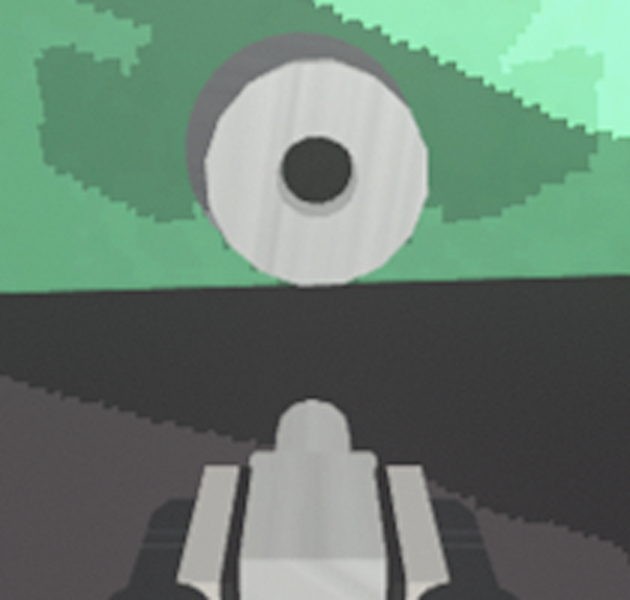

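The crop shows the boss ring centred at about (317,172) and the foot's front rim at (313,400). I'll fit both and take the offset between them.

Run:
```python
from h import *
from scipy.spatial.transform import Rotation as Ro
i=np.load('w4.npy',allow_pickle=True).item();I=cv2.imread('pics/w4.png');o=bot.get_obs()
hsv=cv2.cvtColor(I,cv2.COLOR_BGR2HSV);g=cv2.cvtColor(I,cv2.COLOR_BGR2GRAY)
m=((g>165)&(hsv[:,:,1]<40)).astype(np.uint8);m[190:]=0;m[:100]=0;m[:,:270]=0;m[:,370:]=0
cs,h=cv2.findContours(m,cv2.RETR_EXTERNAL,cv2.CHAIN_APPROX_NONE);c=max(cs,key=cv2.contourArea)
W=np.array([ray(i,u,v,.052)[:2] for u,v in c[:,0]+0.0],np.float32)*1000
print('boss',cv2.boundingRect(c),cv2.minEnclosingCircle(W),cv2.fitEllipse(W))
hc=np.array(cv2.fitEllipse(W)[0])
# foot: shank mask rows, edges by gradient
for r in (226,228,232,236):
    d=np.diff(g[r,295:355].astype(int));print(r,295+d.argmax()+.5,295+d.argmin()+.5, d.max(),d.min())
col=g[215:235,324].astype(int);print(col)
e=o['ee_pos'];T=Ro.from_euler('xyz',o['tcp_rot'],degrees=True).as_matrix()
f=e+T@[0,0,.059]
ring=np.array([proj(i,f+T@[.007*np.cos(a),.007*np.sin(a),0]) for a in np.linspace(0,6.28,120)])
print('pred foot top row',ring[:,1].min(),'cols',ring[:,0].min(),ring[:,0].max())
for r in(226,228): 
    k=ring[abs(ring[:,1]-r)<.6];print(r,k[:,0].min() if len(k) else'',k[:,0].max() if len(k) else '')
d=T.T@(np.r_[hc/1000,.111]-e);print('uncorrected tool delta',d*1000)
p=proj(i,f);print('mm/px at foot', 1000*np.linalg.norm(ray(i,p[0]+1,p[1],f[2])-ray(i,p[0],p[1],f[2])),1000*np.linalg.norm(ray(i,p[0],p[1]+1,f[2])-ray(i,p[0],p[1],f[2])))
```

```text
boss (288, 110, 75, 75) ((561.102294921875, -216.6112518310547), 22.06355094909668) ((561.0966796875, -216.58782958984375), (43.0864372253418, 43.298892974853516), 170.1313018798828)
226 315.5 332.5 53 -48
228 313.5 334.5 51 -51
232 312.5 335.5 54 -59
236 311.5 336.5 73 -60
[ 61  60  60  60  61  60  60  53 147 182 178 175 178 176 177 177 177 177
 177 175]
pred foot top row 223.45046594367938 cols 311.6403848810595 335.80858254199484
226 315.4945390852296 331.9241513652628
228 313.8124901365652 333.61274482219704
uncorrected tool delta [47.6426903  0.8279551 17.5416082]
mm/px at foot 0.579132237213552 0.6217317175279938
```

Emit:
{"name": "play_rows", "arguments": {"increments": [{"slide":[15,0.2,0],"angular":[0,0,0],"claw":-1},{"slide":[20,0.2,0],"angular":[0,0,0],"claw":-1},{"slide":[12.2,0.2,0],"angular":[0,0,0],"claw":-1},{"slide":[0,0,5],"angular":[0,0,0],"claw":-1},{"slide":[0,0,5],"angular":[0,0,0],"claw":-1},{"slide":[0,0,3.5],"angular":[0,0,0],"claw":-1},{"slide":[0,0,0],"angular":[0,0,0],"claw":-1},{"slide":[0,0,0],"angular":[0,0,0],"claw":-1}]}}

```text
time: 9.15
ee_pos: [0.5605, -0.2179, 0.114]
tcp_rot: [-180.0, -0.0, 83.0]
wrist_force: [0.4, 0.5, -1.1]
opening: 0.0187
grasp_force: 78.4
```

Run:
```python
from h import *
o=bot.get_obs();print(o['ee_pos'],o['tcp_rot'],o['wrist_force'],o['torque'])
snap('wrist','w5.png')
cv2.imwrite('pics/w5c.png',cv2.resize(cv2.imread('pics/w5.png')[180:300,260:390],None,fx=4,fy=4,interpolation=cv2.INTER_CUBIC))
```

```text
[ 0.56052087 -0.21791506  0.1140467 ] [-1.79976544e+02 -3.18659972e-03  8.29865033e+01] [ 0.36762884  0.46872639 -1.1380405 ] [ 0.02592387 -0.06172331 -0.06928093]
```

View pics/w5c.png

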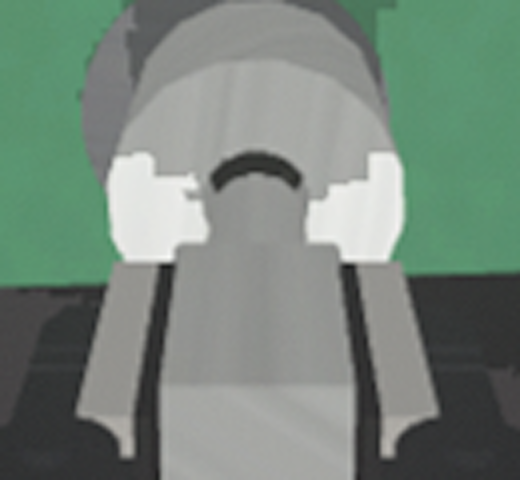

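The crop shows the foot just above the hole. Columns are centred (257 against 257), and a front crescent of about 6 px says it needs about 1.3 mm more along tool x.

Emit:
{"name": "play_rows", "arguments": {"increments": [{"slide":[1.3,0,0],"angular":[0,0,0],"claw":-1},{"slide":[0,0,0],"angular":[0,0,0],"claw":-1},{"slide":[0,0,1],"angular":[0,0,0],"claw":-1},{"slide":[0,0,1],"angular":[0,0,0],"claw":-1},{"slide":[0,0,0.5],"angular":[0,0,0],"claw":-1},{"slide":[0,0,0.5],"angular":[0,0,0],"claw":-1},{"slide":[0,0,0],"angular":[0,0,0],"claw":-1}]}}

```text
time: 9.9
ee_pos: [0.5608, -0.2162, 0.1112]
tcp_rot: [-180.0, -0.0, 83.0]
wrist_force: [0.3, -0.5, -1.4]
opening: 0.0188
grasp_force: 78.4
```

Emit:
{"name": "play_rows", "arguments": {"increments": [{"slide":[-0.3,0,0.5],"angular":[0,0,0],"claw":-1},{"slide":[0,0,0.5],"angular":[0,0,0],"claw":-1},{"slide":[0,0,0.5],"angular":[0,0,0],"claw":-1},{"slide":[0,0,0],"angular":[0,0,0],"claw":-1}]}}

```text
time: 10.3
ee_pos: [0.5608, -0.2165, 0.1097]
tcp_rot: [-180.0, -0.0, 83.0]
wrist_force: [-0.4, 0.1, -0.6]
opening: 0.0185
grasp_force: 78.4
```

Emit:
{"name": "play_rows", "arguments": {"increments": [{"slide":[0,0,0.5],"angular":[0,0,0],"claw":-1},{"slide":[0,0,0.5],"angular":[0,0,0],"claw":-1},{"slide":[0,0,0.5],"angular":[0,0,0],"claw":-1},{"slide":[0,0,0],"angular":[0,0,0],"claw":-1}]}}

```text
time: 10.7
ee_pos: [0.5608, -0.2165, 0.1082]
tcp_rot: [-180.0, -0.0, 83.0]
wrist_force: [-0.1, 0.2, -0.9]
opening: 0.0186
grasp_force: 78.4
```

No contact with the foot about 3 mm below the boss top, so it has entered. I'll continue down to the plug.

Emit:
{"name": "play_rows", "arguments": {"increments": [{"slide":[0,0,0.7],"angular":[0,0,0],"claw":-1},{"slide":[0,0,0.7],"angular":[0,0,0],"claw":-1},{"slide":[0,0,0.7],"angular":[0,0,0],"claw":-1},{"slide":[0,0,0.7],"angular":[0,0,0],"claw":-1},{"slide":[0,0,0.7],"angular":[0,0,0],"claw":-1},{"slide":[0,0,0.5],"angular":[0,0,0],"claw":-1},{"slide":[0,0,0],"angular":[0,0,0],"claw":-1}]}}

```text
time: 11.4
ee_pos: [0.5608, -0.2165, 0.1042]
tcp_rot: [-180.0, -0.0, 83.0]
wrist_force: [0.7, -0.0, -1.5]
opening: 0.0186
grasp_force: 78.4
```

Emit:
{"name": "play_rows", "arguments": {"increments": [{"slide":[0,0,1],"angular":[0,0,0],"claw":-1},{"slide":[0,0,1],"angular":[0,0,0],"claw":-1},{"slide":[0,0,1],"angular":[0,0,0],"claw":-1},{"slide":[0,0,1],"angular":[0,0,0],"claw":-1},{"slide":[0,0,1],"angular":[0,0,0],"claw":-1},{"slide":[0,0,1],"angular":[0,0,0],"claw":-1},{"slide":[0,0,1],"angular":[0,0,0],"claw":-1},{"slide":[0,0,1],"angular":[0,0,0],"claw":-1}]}}

```text
time: 12.2
ee_pos: [0.5609, -0.2165, 0.097]
tcp_rot: [180.0, 0.0, 83.0]
wrist_force: [-2.6, 1.2, 7.3]
opening: 0.0187
grasp_force: 79.4
```

Emit:
{"name": "play_rows", "arguments": {"increments": [{"slide":[0,0,0.8],"angular":[0,0,0],"claw":-1},{"slide":[0,0,0.8],"angular":[0,0,0],"claw":-1},{"slide":[0,0,0.8],"angular":[0,0,0],"claw":-1},{"slide":[0,0,0.8],"angular":[0,0,0],"claw":-1},{"slide":[0,0,0.8],"angular":[0,0,0],"claw":-1}]}}

```text
time: 12.7
ee_pos: [0.5609, -0.2165, 0.0935]
tcp_rot: [179.9, 0.0, 83.0]
wrist_force: [-3.3, 1.3, 7.2]
opening: 0.0185
grasp_force: 79.4
```

Emit:
{"name": "play_rows", "arguments": {"increments": [{"slide":[0.1,-0.3,0.8],"angular":[0,0,0],"claw":-1},{"slide":[0,0,0.8],"angular":[0,0,0],"claw":-1},{"slide":[0,0,0.8],"angular":[0,0,0],"claw":-1},{"slide":[0,0,0.8],"angular":[0,0,0],"claw":-1},{"slide":[0,0,0.8],"angular":[0,0,0],"claw":-1}]}}

```text
time: 13.2
ee_pos: [0.5608, -0.2165, 0.0897]
tcp_rot: [179.9, 0.0, 83.0]
wrist_force: [-2.6, 0.4, 7.3]
opening: 0.0188
grasp_force: 79.4
```

Emit:
{"name": "play_rows", "arguments": {"increments": [{"slide":[0,-0.3,0.8],"angular":[0,0,0],"claw":-1},{"slide":[0,0,0.8],"angular":[0,0,0],"claw":-1},{"slide":[0,0,0.8],"angular":[0,0,0],"claw":-1},{"slide":[0,0,0.8],"angular":[0,0,0],"claw":-1},{"slide":[0,0,0.8],"angular":[0,0,0],"claw":-1},{"slide":[0,0,0.8],"angular":[0,0,0],"claw":-1}]}}

```text
time: 13.8
ee_pos: [0.5608, -0.2165, 0.085]
tcp_rot: [179.9, 0.0, 83.0]
wrist_force: [-2.0, 0.3, 8.2]
opening: 0.0185
grasp_force: 79.4
```

Emit:
{"name": "play_rows", "arguments": {"increments": [{"slide":[0,0,0.7],"angular":[0,0,0],"claw":-1},{"slide":[0,0,0.7],"angular":[0,0,0],"claw":-1},{"slide":[0,0,0.7],"angular":[0,0,0],"claw":-1},{"slide":[0,0,0.7],"angular":[0,0,0],"claw":-1},{"slide":[0,0,0.7],"angular":[0,0,0],"claw":-1}]}}

```text
time: 14.3
ee_pos: [0.5608, -0.2165, 0.0814]
tcp_rot: [179.9, 0.0, 83.0]
wrist_force: [-1.3, 0.7, 6.7]
opening: 0.0186
grasp_force: 79.4
```

Now small steps to the shoulder stop, expected near TCP z = 0.079.

Emit:
{"name": "play_rows", "arguments": {"increments": [{"slide":[0,0,0.4],"angular":[0,0,0],"claw":-1},{"slide":[0,0,0.4],"angular":[0,0,0],"claw":-1},{"slide":[0,0,0.4],"angular":[0,0,0],"claw":-1},{"slide":[0,0,0.3],"angular":[0,0,0],"claw":-1}]}}

```text
time: 14.7
ee_pos: [0.5608, -0.2165, 0.0799]
tcp_rot: [179.9, 0.0, 83.0]
wrist_force: [-1.0, 0.9, 7.7]
opening: 0.0186
grasp_force: 79.4
```

Emit:
{"name": "play_rows", "arguments": {"increments": [{"slide":[0,0,0.3],"angular":[0,0,0],"claw":-1},{"slide":[0,0,0.3],"angular":[0,0,0],"claw":-1},{"slide":[0,0,0],"angular":[0,0,0],"claw":-1}]}}

```text
time: 15.0
ee_pos: [0.5608, -0.2165, 0.0793]
tcp_rot: [179.9, 0.0, 83.0]
wrist_force: [-1.7, -0.2, 7.3]
opening: 0.0183
grasp_force: 79.4
```

Emit:
{"name": "play_rows", "arguments": {"increments": [{"slide":[0,0,0.3],"angular":[0,0,0],"claw":-1},{"slide":[0,0,0],"angular":[0,0,0],"claw":-1}]}}

```text
time: 15.2
ee_pos: [0.5608, -0.2165, 0.0792]
tcp_rot: [179.9, 0.0, 83.0]
wrist_force: [-2.1, 0.2, 9.1]
opening: 0.0189
grasp_force: 79.6
```

Emit:
{"name": "play_rows", "arguments": {"increments": [{"slide":[0,0,0.2],"angular":[0,0,0],"claw":-1},{"slide":[0,0,0],"angular":[0,0,0],"claw":-1}]}}

```text
time: 15.4
ee_pos: [0.5608, -0.2165, 0.0792]
tcp_rot: [179.9, 0.0, 83.0]
wrist_force: [-2.5, 1.1, 10.8]
opening: 0.0186
grasp_force: 79.8
```

Emit:
{"name": "play_rows", "arguments": {"increments": [{"slide":[0,0,0.3],"angular":[0,0,0],"claw":-1},{"slide":[0,0,0.3],"angular":[0,0,0],"claw":-1},{"slide":[0,0,0],"angular":[0,0,0],"claw":-1}]}}

```text
time: 15.7
ee_pos: [0.5608, -0.2165, 0.0791]
tcp_rot: [179.8, 0.0, 83.0]
wrist_force: [-3.8, 2.1, 14.5]
opening: 0.0188
grasp_force: 80.3
```

The stop is solid and the force rises without travel, so the pin is home. Unload, then release.

Emit:
{"name": "play_rows", "arguments": {"increments": [{"slide":[0,0,-0.6],"angular":[0,0,0],"claw":-1},{"slide":[0,0,0],"angular":[0,0,0],"claw":-0.4},{"slide":[0,0,0],"angular":[0,0,0],"claw":0},{"slide":[0,0,0],"angular":[0,0,0],"claw":0.3},{"slide":[0,0,0],"angular":[0,0,0],"claw":0.3},{"slide":[0,0,0],"angular":[0,0,0],"claw":0.3},{"slide":[0,0,0],"angular":[0,0,0],"claw":0.3}]}}

```text
time: 16.4
ee_pos: [0.5602, -0.2163, 0.0772]
tcp_rot: [-180.0, -0.0, 83.0]
wrist_force: [-0.2, 0.3, -1.4]
opening: 0.0558
grasp_force: 0.0
```

Emit:
{"name": "play_rows", "arguments": {"increments": [{"slide":[0,0,-10],"angular":[0,0,0],"claw":0.3},{"slide":[0,0,-20],"angular":[0,0,0],"claw":0.3},{"slide":[0,0,-30],"angular":[0,0,0],"claw":0.3},{"slide":[0,0,-40],"angular":[0,0,0],"claw":0.3},{"slide":[0,0,-20],"angular":[0,0,0],"claw":0.3},{"slide":[0,0,0],"angular":[0,0,0],"claw":0.3}]}}

```text
time: 17.0
ee_pos: [0.5614, -0.2168, 0.202]
tcp_rot: [179.6, 0.1, 83.0]
wrist_force: [0.9, 0.8, -0.2]
opening: 0.0558
grasp_force: 0.0
```

Run:
```python
from h import *
o=bot.get_obs();print(o['ee_pos'],o['opening'],o['wrist_force'],o['time'])
i,im=snap('wrist','w6.png');snap('scene','s6.png');snap('side','d6.png')
for z in(.052,.088):print(z,proj(i,[.5610,-.2165,z]))
o=np.zeros((600,800,3),np.uint8)
r=lambda f,y,x,h,w:cv2.resize(cv2.imread('pics/'+f)[y:y+h,x:x+w],(400,300),interpolation=cv2.INTER_CUBIC)
o[:300,:400]=r('w6.png',80,200,180,240);o[:300,400:]=r('s6.png',145,225,75,100);o[300:,400:]=r('d6.png',155,270,75,100);o[300:,:400]=r('s6.png',190,355,75,100)
cv2.imwrite('pics/f.png',o)
```

```text
[ 0.5614313  -0.21679021  0.20200406] 0.05579257814571409 [ 0.90525081  0.79667964 -0.20516956] 17.0
0.052 [321.44404382 192.86908655]
0.088 [321.40243134 205.41853634]
```

View pics/f.png

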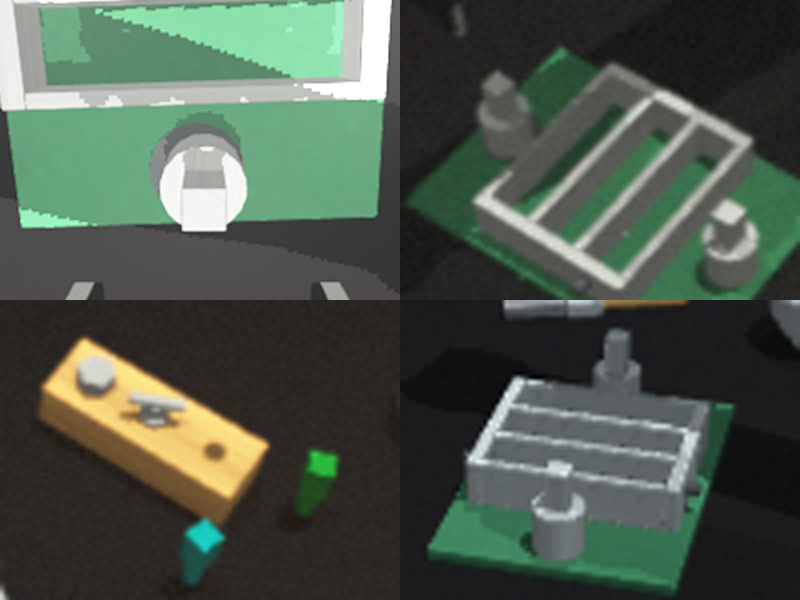

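The pin stands upright and flush in the far boss, matching the fitted one. The rack still holds the screw and the tee pin, the gripper is clear, and it is time to hand in.

```bash
python3 -c "
from workcell import bot
print(bot.job_done())"
```

```text
the job is handed in; nothing more can be done
None
```

The square-headed pin is pressed home in the empty boss and released, with a highest measured wrist force of about 15 N; I handed the job in at about 17 s, and no verdict was returned.

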